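# Make up the extraction kit and the staining kit

## Robot

A 6-joint arm with a two-finger parallel gripper is mounted at the origin on a cart in front of the work surface, level with it; the furniture and walls round the work are solid. World frame = base frame: x ahead of the robot, y to its left, z up, the work surface at z = 0. Lengths are in m, angles in rad, forces in N, time in s.
With the tool pointing down it reaches from about 0.35 to 0.95 m from the base axis. Payload 17.4 kg.
Tool frame: the origin (TCP) lies at the very end of the fingers, on their centre line; the grasp point (between the pads) lies 19 mm behind it; z points along the fingers, y is the line along which they close (so a half turn about z gives the same grasp; the last joint's range is limited). The gripper opens to 93 mm and grips with 3 to 60 N. Pads are 15 mm wide; open, the fingers measure 128 mm over their backs; the gripper's body (75 mm by 188 mm) begins 65 mm behind the grasp point.
Start: joints at [-1.194, 0.116, 1.442, -0, 1.584, -0.038], TCP at [0.272, -0.618, 0.219] pointing down, gripper open.
Joint ranges: [-2.83, 2.83], [-0.83, 2.19], [0.07, 2.5], [-1.14, 4.28], [0.01, 3], [-2.97, 2.97]. Speed limits (rad/s): [1.89, 1.89, 2.22, 3.14, 3.14, 3.14].

## Interface

Orientations are given as [roll, pitch, yaw] about the fixed x, y, z axes, in that order (R = Rz(yaw) Ry(pitch) Rx(roll)).
In Python, from plant import telemetry, capture, get_calibration, robot gives the robot as it stands.
- The arm moves only by the shell command python3 -m creep 'ROWS'. ROWS is JSON, a list of rows, each a list of 3 entries, a list of its own where there are three numbers: the shift along the tool's x, y, z in cm, then the turn about the tool's z in rad, then the opening, from -1 (shut) to 1 (fully open). A call has 1 to 20 rows; each row is the pose to reach, as a shift and turn from the pose commanded when the call began, along the tool's axes at that moment; what a row does not reach only later rows make up. A row lasts 1/8 s, in which the tool goes at most 62.5 mm and 10.7 degrees, less where a joint would pass 70% of its speed; a pose out of reach is approached as far as the arm can. A call with a gripper value outside its range is refused whole. The fingers move at their own pace and stop on an object; the grip force is fixed at half the most. Time passes only in rows, so rows that repeat a pose let the fingers close. It gives the time, the measured TCP pose, the force, the opening and the grip force at its end, in the units of the state.
- telemetry.state(): the state, without advancing time (a new reading comes with each control period).
- capture(name): name is "scene" or "top"; returns the picture (400x640x3 uint8, red, green, blue); there is no depth.
- get_calibration(name): a dict with "fx", "fy", "cx", "cy" (pixels), "camera_from_world" (4x4, takes a point from world to camera coordinates). Camera axes: x right, y up, looking along -z (the intrinsics and any distortion apply to the point x, -y, -z); pixel columns grow to the right and rows downward; lengths in m; the calibration is good to about 2 mm. A picture is of the moment at which its call begins. get_calibration takes no time and is no camera call.
- robot.hand_in(): hands the job in; it is judged then, once.
The state is a dict: "time": time; "joint_pos": joint angles; "dq": joint speeds; "effort": joint torques, N m; "eef_pos": TCP position; "tcp_rot": TCP orientation; "ft_force": force on the tool from outside, world axes, zero at the start; "wrist_torque": the same for the moment, N m; "gripper_width": finger opening in m; "gripper_force": force on a finger pad.
Only numpy, scipy, OpenCV 4.12 (cv2) and the standard library are available. Lean on these libraries where they do the work, as an engineer would, in place of code of your own. Each camera call takes 0.05 s, during which the arm holds its last target. There are 200 camera calls.

## Task

Make up the two bench kits from the stock set out on the right of the worktop. The extraction kit, in the square white tray, gets the tube rack in its long recess, the small bottle in its large round well and the vial in its small round well; the staining kit, in the oblong white tray, gets the large bottle in its round well and the timer in its square recess. Set each thing down gently, without dropping it, so that it stands upright and fully down on the floor of its place, and leave the glass beaker and the marker where they are.

Things in the scene. Friction and masses are not known exactly. Their poses are not given: they have to be found in the camera images.
- square_tray: Extraction kit tray: square low white tray, 160 (x) x 168 (y) x 16 mm, fixed; lips on its y ends. Origin: centre of underside, z up. Pockets 10 mm deep (floor at z 6, rim at z 16 mm), mouths bevelled 3 mm: long recess for the rack, centre (0, -34), 133 along x by 73 along y; large round well for the small bottle at (36, 41.5), diameter 58; small round well for the vial at (-45, 41.5), diameter 26.
- oblong_tray: Staining kit tray: oblong low white tray, 103 (x) x 183 (y) x 16 mm, fixed; lips on its y ends. Origin: centre of underside, z up. Pockets 10 mm deep (floor at z 6, rim at z 16 mm), mouths bevelled 3 mm: round well for the large bottle, centre (0, 44) mm, diameter 68; nearly square recess for the timer, centre (0, -41) mm, 69 along x by 74 along y.
- rack: Micro tube rack with small tubes in it, 62 (x) x 122 (y) x 41 mm, long way along its own y, 0.09 kg. Origin: centre of underside, z up. Grip from above across its 62 mm width (its x), fingertips 12 to 20 mm above its underside. Lies in the square tray's long recess either way round, its y along the tray's x.
- small_bottle: The smaller of the two screw-cap bottles, brown with a black cap, 46 mm diameter, 86 mm tall (straight-sided body in its lower part, cap above 73 mm), 0.12 kg. Origin at the centre of its underside, z up. Any yaw.
- vial: Small screw-cap vial, 17 mm diameter, 45 mm tall (cap from 34 mm up), standing upright, 0.012 kg. Origin at the centre of its underside, z up. Any yaw.
- large_bottle: The larger of the two screw-cap bottles, clear body with a blue cap, 56 mm diameter, 105 mm tall (straight-sided body in its lower part, cap above 89 mm), 0.23 kg. Origin at the centre of its underside, z up. Any yaw.
- timer: Lab timer, flat off-white box 59 (x) x 64 (y) x 28 mm with display and three keys on its sloping top, about 0.07 kg. Origin: centre of underside, z up. Lies in the oblong tray's square recess with its sides parallel to the recess, its y along the tray's y, either way round. Grip it across its 59 mm width (its x), low enough to hold but with the fingertips above the rim of the tray.
- glass_beaker: Bystander: empty glass beaker, 52 mm diameter, 66 mm tall, standing behind the trays. Origin at the centre of its underside, z up. Leave it alone.
- marker: Bystander: marker pen lying on the bench behind the work, 135 mm long along its own y, 16 mm thick. Origin at the centre of its underside. Leave it alone. Overhead, fixed to the room: a tissue dispenser behind the stock (x over 0.63, y -0.26 to -0.14, z over 0.5 m) and a hung pipette controller behind the left tray (about x 0.6, y 0.4, z over 0.5 m): keep the wrist below them.
Mind the look-alikes: they are no part of the job. Leave any yellow look-alike of the large_bottle alone.

How it is judged:
By the outcome, as a careful person would: the job done as asked, in the order asked, and still so for the second after the job is handed in, with the robot touching nothing.
It also fails if it takes over 125 s, if anything falls off the work surface, if the arm or the gripper's body presses on something with over 40 N, if the wrist force passes 120 N, or if a joint passes its speed limit or range.

## Working session

There is one attempt and no reset: what is moved stays moved. The work goes in short steps, Python scripts to look and compute and a shell command to move; the robot and the scene stay as the last step left them, time stands still between calls to the robot, and variables do not carry over. Pictures are saved under pics/ and viewed, at most 14 in all, crops included, and the job is handed in when it is done.

```bash
mkdir -p pics; python3 - <<'E'
from plant import telemetry, capture, get_calibration, robot
import cv2, numpy as np
for n in("scene","top"):
    im=capture(n); cv2.imwrite(f"pics/{n}0.png",im[:,:,::-1]); 
    c=get_calibration(n); print(n,{k:(np.round(v,4).tolist()) if not isinstance(v,str) else v for k,v in c.items()})
print(telemetry.state())
E
```

```text
scene {'fx': 504.0671, 'fy': 504.0671, 'cx': 323.2831, 'cy': 200.9864, 'camera_from_world': [[0.8327, -0.5536, 0.013, -0.4668], [0.2224, 0.3559, 0.9077, -0.1046], [-0.5071, -0.7529, 0.4195, -1.2371], [0.0, 0.0, 0.0, 1.0]]}
top {'fx': 490.9445, 'fy': 490.9445, 'cx': 315.34, 'cy': 203.2077, 'camera_from_world': [[0.0194, -0.9995, 0.0233, -0.1081], [0.9917, 0.0222, 0.1265, -0.5004], [-0.1269, 0.0207, 0.9917, -1.3172], [0.0, 0.0, 0.0, 1.0]]}
{'time': 0.1, 'joint_pos': array([-1.19380286e+00,  1.16424597e-01,  1.44218614e+00,  1.37891972e-05,
        1.58401860e+00, -3.78111056e-02]), 'dq': array([-3.00470345e-05,  1.23589497e-04, -8.75799527e-04,  1.84719004e-03,
       -2.78466408e-04, -4.63591883e-04]), 'effort': array([ 1.58059491e-03, -7.22893023e+01, -6.23867297e+01,  7.81769422e-02,
        2.28127639e-02, -1.23284951e-05]), 'eef_pos': array([ 0.27195277, -0.61758863,  0.21799571]), 'tcp_rot': array([-3.14055724e+00, -5.29669637e-05,  4.14804718e-01]), 'ft_force': array([-0.88149461, -0.10990037,  0.17716133]), 'wrist_torque': array([ 0.02509604,  0.02482867, -0.01243451]), 'gripper_force': 0.0, 'gripper_width': 0.09296106233107307}
```

View pics/scene0.png

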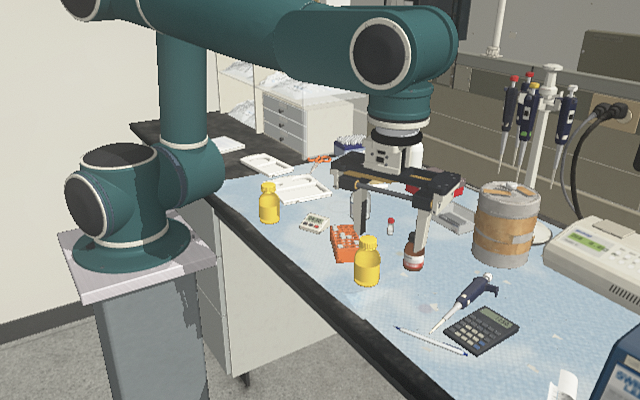

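View pics/top0.png

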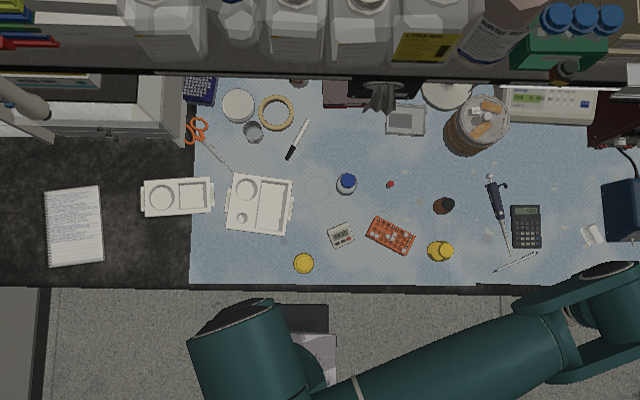

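Top view: the square tray is at (259,204), the oblong tray at (177,197), the blue-cap bottle at (347,183) and the vial at (390,184). The brown bottle is at (444,205), the rack at (390,235) and the timer at (341,235). Look-alikes for the large bottle are the yellow bottles at (440,250) and (303,263); I choose the clear one with the blue cap at (347,183). The small bottle could be confused with the dark jars at (300,82) and (565,70); I choose the one at (444,205). Next I'll look at close crops.

```bash
cat > h.py <<'E'
import numpy as np, cv2
from plant import get_calibration
C={n:get_calibration(n) for n in("scene","top")}
def proj(n,p):
    c=C[n];M=np.array(c["camera_from_world"]);q=np.atleast_2d(p)@M[:3,:3].T+M[:3,3]
    return np.c_[c["cx"]+c["fx"]*q[:,0]/-q[:,2], c["cy"]-c["fy"]*q[:,1]/-q[:,2]]
def ray(n,u,v):
    c=C[n];M=np.array(c["camera_from_world"]);R=M[:3,:3]
    d=R.T@np.array([(u-c["cx"])/c["fx"],-(v-c["cy"])/c["fy"],-1]);return -R.T@M[:3,3],d
def bp(n,u,v,z):
    o,d=ray(n,u,v);return o+d*(z-o[2])/d[2]
def tri(a,b):
    o1,d1=ray("top",*a);o2,d2=ray("scene",*b)
    s=np.linalg.lstsq(np.c_[d1,-d2],o2-o1,rcond=None)[0];p,q=o1+d1*s[0],o2+d2*s[1]
    return (p+q)/2,np.linalg.norm(p-q)
E
python3 - <<'E'
import cv2
t=cv2.imread("pics/top0.png");s=cv2.imread("pics/scene0.png")
def crop(im,x0,y0,x1,y1,k,f): cv2.imwrite(f,cv2.resize(im[y0:y1,x0:x1],None,fx=k,fy=k,interpolation=cv2.INTER_CUBIC))
crop(t,290,165,460,280,4,"pics/c1.png")
crop(t,130,165,300,245,4,"pics/c2.png")
crop(s,230,140,440,290,3.8,"pics/c3.png")
E
```

```text
(no output)
```

View pics/c1.png

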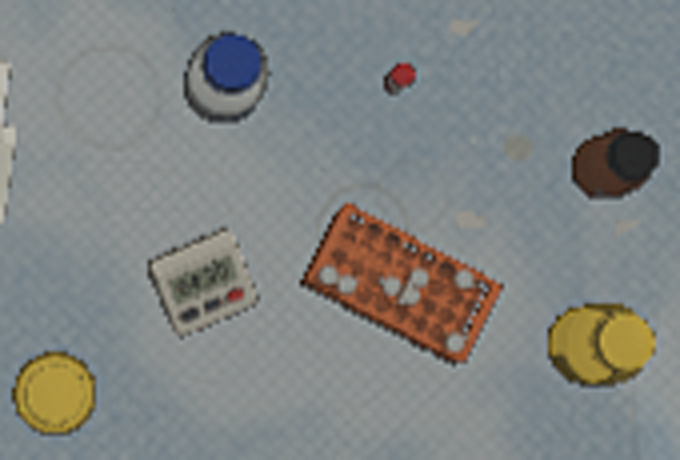

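View pics/c2.png

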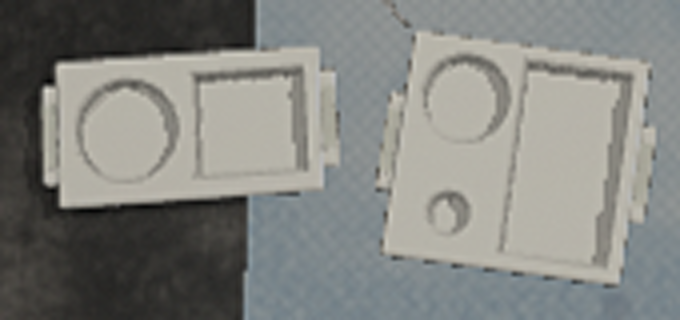

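View pics/c3.png

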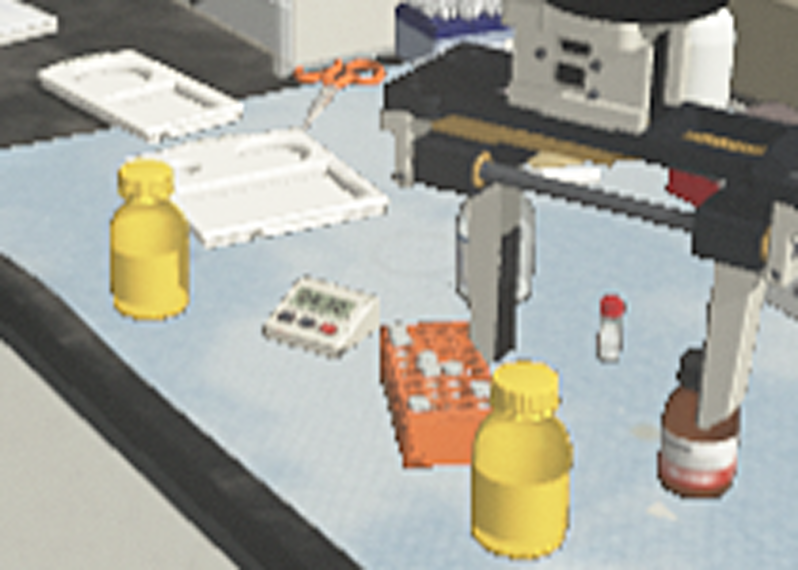

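The top crop shows the clear blue-cap bottle at crop (227,77) and the vial with its red cap at (402,76). The brown bottle with a black cap is at (615,162), the rack corners run from (303,283) to (502,285), and the timer is at (204,282). The two yellow bottles are distinct and stay. In the tray crop both trays are clear, with their wells on the left (+y) side. The scene crop matches this.

```bash
cat > m.py <<'E'
from h import *
np.set_printoptions(precision=4,suppress=True)
from scipy.optimize import least_squares
c1=lambda x,y:(290+(x+.5)/4-.5,165+(y+.5)/4-.5)
c2=lambda x,y:(130+(x+.5)/4-.5,165+(y+.5)/4-.5)
c3=lambda x,y:(230+(x+.5)/3.8-.5,140+(y+.5)/3.8-.5)
def box(hx,hy,z,p):
    c,s=np.cos(p[2]),np.sin(p[2]);L=np.array([[hx,hy],[hx,-hy],[-hx,-hy],[-hx,hy]])
    return np.c_[L@np.array([[c,s],[-s,c]])+p[:2],np.full(4,z)]
def fitbox(n,pts,hx,hy,z,p0):
    pts=np.array(pts);r=least_squares(lambda p:(proj(n,box(hx,hy,z,p))-pts).ravel(),p0);return r.x,np.sqrt(np.mean(r.fun**2))
E
python3 - <<'E'
from m import *
for n in C: print(n,"cam at",ray(n,0,0)[0])
sq=[c2(415,32),c2(650,65),c2(618,285),c2(385,253)]
ob=[c2(57,63),c2(318,47),c2(325,187),c2(62,208)]
print("square",fitbox("top",sq,.08,.084,.016,[.5,.1,0]))
print("oblong",fitbox("top",ob,.0515,.0915,.016,[.5,.3,0]))
rk=[c1(303,283),c1(348,205),c1(502,285),c1(462,362)]
# rack y axis toward +y : L order (hx,hy),(hx,-hy),(-hx,-hy),(-hx,hy)
rk2=[c1(348,205),c1(502,285),c1(462,362),c1(303,283)]
for z in(.035,.041):print("rack",z,fitbox("top",rk2,.031,.061,z,[.4,-.2,-.4]))
# heights from two views
print("rack corner",tri(c1(303,283),c3(382,327)),tri(c1(462,362),c3(403,418)))
print("sq tray corner",tri(c2(618,285),c3(206,233)),tri(c2(650,65),c3(385,192)))
print("vial cap",tri(c1(404,74),c3(612,303)))
print("timer R,back",tri(c1(258,298),c3(345,335)),tri(c1(230,228),c3(380,292)),tri(c1(150,263),c3(303,277)))
print("smallb cap",tri(c1(636,152),c3(692,355)))
T=[c1(150,263),c1(230,228),c1(258,298),c1(183,337)]
for zb,zf in((.02,.02),(.028,.012),(.026,.016)):
    P=[bp("top",*t,z) for t,z in zip(T,(zb,zb,zf,zf))];d=lambda i,j:np.linalg.norm(P[i][:2]-P[j][:2])
    print(zb,zf,"W",d(0,1),d(2,3),"D",d(1,2),d(3,0),"ctr",np.mean(P,0))
for nm,p,z in(("large",(234,61),.105),("small",(636,154),.086),("vial",(404,74),.045)):print(nm,bp("top",*c1(*p),z))
E
```

```text
scene cam at [-0.2154 -1.1526  0.62  ]
top cam at [ 0.3311 -0.0697  1.3721]
square (array([ 0.4987,  0.0586, -0.111 ]), np.float64(0.8318004162409096))
oblong (array([0.516 , 0.285 , 0.0948]), np.float64(0.5326254594651374))
rack 0.035 (array([ 0.4179, -0.3049, -0.4614]), np.float64(0.5429513592138654))
rack 0.041 (array([ 0.4175, -0.3038, -0.4613]), np.float64(0.601707648029329))
rack corner (array([ 0.4192, -0.2372,  0.0374]), np.float64(0.006038578889571439)) (array([ 0.3652, -0.3439,  0.0386]), np.float64(2.6480341461624388e-05))
sq tray corner (array([ 0.4137, -0.0148,  0.0197]), np.float64(0.004322829582224953)) (array([ 0.5652, -0.0323,  0.0246]), np.float64(0.001095836840452863))
vial cap (array([ 0.5618, -0.3037,  0.0453]), np.float64(0.0013507896424195113))
timer R,back (array([ 0.4094, -0.2082,  0.0213]), np.float64(0.006194323862910962)) (array([ 0.4546, -0.1864,  0.0323]), np.float64(0.002292533333946646)) (array([ 0.4285, -0.1314,  0.0279]), np.float64(0.0005400048594608467))
smallb cap (array([ 0.5016, -0.4472,  0.0902]), np.float64(0.007426134315356597))
0.02 0.02 W 0.06058491551891866 0.05840651641685567 D 0.05193249103801362 0.055605053649663075 ctr [ 0.4175 -0.1702  0.02  ]
0.028 0.012 W 0.060226444758389286 0.058752097956096795 D 0.05145138821851614 0.05520393152869585 ctr [ 0.4173 -0.1703  0.02  ]
0.026 0.016 W 0.06031606244852161 0.058579307186476234 D 0.051585632125834696 0.055310367067133256 ctr [ 0.4173 -0.1702  0.021 ]
large [ 0.5569 -0.1809  0.105 ]
small [ 0.5039 -0.4509  0.086 ]
vial [ 0.5613 -0.3033  0.045 ]
```

```bash
python3 - <<'E'
from m import *
t=cv2.imread("pics/top0.png")
def crop(x0,y0,x1,y1,k): return cv2.resize(t[y0:y1,x0:x1],None,fx=k,fy=k,interpolation=cv2.INTER_CUBIC)
# overlays
def draw(im,x0,y0,k,P,col):
    q=proj("top",P);q=((q-[x0,y0]+.5)*k-.5);cv2.polylines(im,[np.round(q*8).astype(int)],True,col,1,cv2.LINE_AA,3)
def circ(c,r,z): a=np.linspace(0,2*np.pi,40);return np.c_[c[0]+r*np.cos(a),c[1]+r*np.sin(a),np.full(40,z)]
def loc(p,x,y): c,s=np.cos(p[2]),np.sin(p[2]);return np.array([p[0]+c*x-s*y,p[1]+s*x+c*y])
k=8
A=crop(325,215,420,260,k)
tm=(.4173,-.1702,.42)
for hx,hy,col in((.0295,.032,(0,0,255)),(.032,.0295,(255,0,0))):
    draw(A,325,215,k,box(hx,hy,0,tm),col)
draw(A,325,215,k,box(.031,.061,.041,(.4177,-.3043,-.4613)),(0,255,0));draw(A,325,215,k,box(.031,.061,0,(.4177,-.3043,-.4613)),(0,255,255))
k2=4.4
B=crop(130,165,300,245,k2)
for p,hx,hy in(((.4987,.0586,-.111),.08,.084),((.516,.285,.0948),.0515,.0915)):
    draw(B,130,165,k2,box(hx,hy,.016,p),(0,0,255));draw(B,130,165,k2,box(hx,hy,0,p),(0,255,0))
p=(.4987,.0586,-.111)
draw(B,130,165,k2,circ(loc(p,.036,.0415),.032,.016),(0,0,255));draw(B,130,165,k2,circ(loc(p,-.045,.0415),.016,.016),(0,0,255))
draw(B,130,165,k2,box(.0695,.0395,.016,(*loc(p,0,-.034),p[2])),(0,0,255))
p=(.516,.285,.0948)
draw(B,130,165,k2,circ(loc(p,0,.044),.037,.016),(0,0,255));draw(B,130,165,k2,box(.0375,.040,.016,(*loc(p,0,-.041),p[2])),(0,0,255))
w=max(A.shape[1],B.shape[1])
pad=lambda i:cv2.copyMakeBorder(i,0,0,0,w-i.shape[1],cv2.BORDER_CONSTANT)
o=np.vstack([pad(A),pad(B)])[:600];print(o.shape);o=cv2.resize(o,None,fx=min(1,600/(A.shape[0]+B.shape[0])),fy=min(1,600/(A.shape[0]+B.shape[0])))if 0 else np.vstack([pad(A),pad(B)])
s=min(1,600/o.shape[0]);cv2.imwrite("pics/o1.png",cv2.resize(o,None,fx=s,fy=s,interpolation=cv2.INTER_AREA))
E
```

```text
(600, 760, 3)
```

View pics/o1.png

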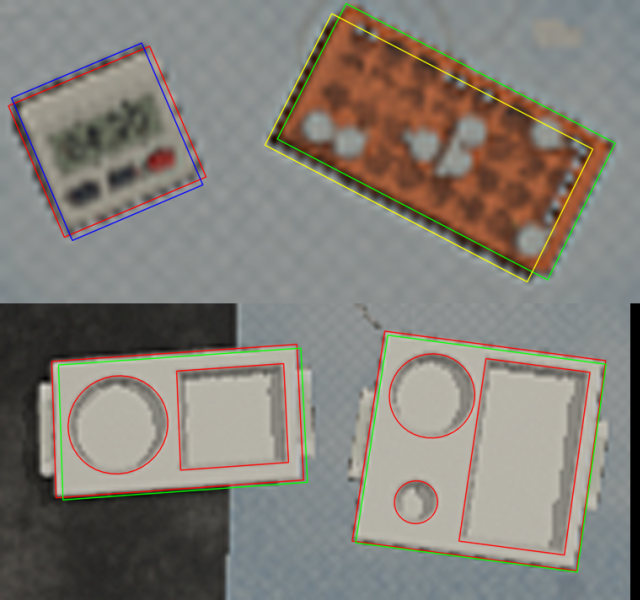

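The tray outlines and wells overlay well. The timer matches with its 64 mm side along the display width (red box). Next I'll refine the rack and bottles against colour masks, then move.

```bash
cat >> m.py <<'E'
def hull_centroid(n,P):
    h=cv2.convexHull(proj(n,P).astype(np.float32));M=cv2.moments(h);return np.array([M['m10'],M['m01']])/M['m00'],M['m00'],h[:,0]
def cyl(x,y,segs):
    a=np.linspace(0,2*np.pi,48,endpoint=False)
    return np.vstack([np.c_[x+r*np.cos(a),y+r*np.sin(a),np.full(48,z)] for r,z in segs])
BOT={"large":[(.028,0),(.028,.065),(.019,.088),(.019,.105)],"small":[(.023,0),(.023,.052),(.0155,.072),(.0155,.086)],"vial":[(.0085,0),(.0085,.045)]}
def maskhull(im,fn,win,k=4):
    x0,y0,x1,y1=win;c=cv2.resize(im[y0:y1,x0:x1],None,fx=k,fy=k,interpolation=cv2.INTER_CUBIC)
    m=fn(cv2.cvtColor(c,cv2.COLOR_BGR2HSV).astype(int)).astype(np.uint8)
    cs,_=cv2.findContours(m,cv2.RETR_EXTERNAL,cv2.CHAIN_APPROX_NONE);h=cv2.convexHull(max(cs,key=cv2.contourArea))[:,0].astype(np.float32)
    return (h+.5)/k-.5+[x0,y0]
def cen(h): M=cv2.moments(h.astype(np.float32));return np.array([M['m10'],M['m01']])/M['m00'],M['m00']
ORANGE=lambda h:(h[...,0]<16)&(h[...,1]>110)&(h[...,2]>60)
DARK=lambda h:((h[...,0]<25)|(h[...,0]>165))&(h[...,1]>60)|(h[...,2]<75)
RED=lambda h:((h[...,0]<12)|(h[...,0]>168))&(h[...,1]>90)
BLUE=lambda h:(h[...,0]>105)&(h[...,0]<130)&(h[...,1]>110)
E
python3 - <<'E'
from m import *
t=cv2.imread("pics/top0.png")
h=maskhull(t,ORANGE,(355,205,425,265));c,a=cen(h)
def rb(p): return np.vstack([box(.031,.061,0,p),box(.031,.061,.038,p)])
f=lambda p:np.r_[hull_centroid("top",rb(p))[0]-c, 0]
ang=cv2.minAreaRect(h);print("orange",c,a,ang, "model area",hull_centroid("top",rb((.4177,-.3043,-.4613)))[1:2],cv2.minAreaRect(hull_centroid("top",rb((.4177,-.3043,-.4613)))[2]))
r=least_squares(lambda p:hull_centroid("top",rb((p[0],p[1],-.4613)))[0]-c,[.4177,-.3043]);print("rack",r.x)
h=maskhull(t,DARK,(428,190,462,220));c,a=cen(h)
r=least_squares(lambda p:hull_centroid("top",cyl(*p,BOT["small"]))[0]-c,[.5,-.45]);print("small",r.x,a,hull_centroid("top",cyl(*r.x,BOT["small"]))[1])
h=maskhull(t,RED,(380,175,400,195));c,a=cen(h);print("vial cap",c,a,bp("top",*c,.042))
h=maskhull(t,BLUE,(335,170,360,200));c,a=cen(h);print("blue cap",c,a,bp("top",*c,.100))
bb=np.array([*c1(183,31),*c1(268,121)])
def bbx(p):q=proj("top",cyl(*p,BOT["large"]));return np.r_[q.min(0),q.max(0)]
r=least_squares(lambda p:bbx(p)-bb,[.55,-.18]);print("large",r.x,r.fun)
bb=np.array([*c1(572,128),*c1(660,198)])
def bbx(p):q=proj("top",cyl(*p,BOT["small"]));return np.r_[q.min(0),q.max(0)]
r=least_squares(lambda p:bbx(p)-bb,[.55,-.18]);print("small",r.x,r.fun)
E
```

```text
Traceback (most recent call last):
cv2.error: OpenCV(4.12.0) /io/opencv/modules/imgproc/src/convhull.cpp:143: error: (-215:Assertion failed) total >= 0 && (depth == CV_32F || depth == CV_32S) in function 'convexHull'
```

```bash
sed -i 's/return (h+.5)\/k-.5+\[x0,y0\]/return ((h+.5)\/k-.5+[x0,y0]).astype(np.float32)/' m.py; cat > est.py <<'E'
from m import *
import sys
t=cv2.imread(sys.argv[1]); LS=lambda f,x0:least_squares(f,x0,diff_step=1e-3)
h=maskhull(t,ORANGE,(355,205,425,265));c,a=cen(h)
def rb(p): return np.vstack([box(.031,.061,0,p),box(.031,.061,.038,p)])
print("orange",c,a,cv2.minAreaRect(h), "model",cv2.minAreaRect(hull_centroid("top",rb((.4177,-.3043,-.4613)))[2]))
print("rack",LS(lambda p:hull_centroid("top",rb((p[0],p[1],-.4613)))[0]-c,[.4177,-.3043]).x)
h=maskhull(t,DARK,(428,190,462,220));c,a=cen(h)
r=LS(lambda p:hull_centroid("top",cyl(*p,BOT["small"]))[0]-c,[.5,-.45]);print("small",r.x,a,hull_centroid("top",cyl(*r.x,BOT["small"]))[1])
h=maskhull(t,RED,(380,175,400,195));c,a=cen(h);print("vial cap",c,a,bp("top",*c,.042))
h=maskhull(t,BLUE,(335,170,360,200));c,a=cen(h);print("blue cap",c,a,bp("top",*c,.100))
for n,b in(("large",(183,31,268,121)),("small",(572,128,660,198))):
    bb=np.array([*c1(*b[:2]),*c1(*b[2:])])
    def bbx(p):q=proj("top",cyl(*p,BOT[n]));return np.r_[q.min(0),q.max(0)]
    r=LS(lambda p:bbx(p)-bb,[.53,-.3]);print(n,r.x,r.fun)
E
cat > go.py <<'E'
# how far to a target: python3 go.py x y z yaw  -> shift along tool axes (cm), turn
import sys,numpy as np
from scipy.spatial.transform import Rotation as R
from plant import telemetry
s=telemetry.state();x,y,z,w=map(float,sys.argv[1:5]);Rm=R.from_euler("xyz",s["tcp_rot"])
d=Rm.inv().apply(np.array([x,y,z])-s["eef_pos"])*100
th=-((w-s["tcp_rot"][2]+np.pi)%(2*np.pi)-np.pi);tw=th-np.pi*np.sign(th)
print("shift cm",d.round(2),"turn",round(th,3),"or",round(tw,3),"j6",s["joint_pos"][5].round(2),"t",round(s["time"],2))
E
python3 est.py pics/top0.png; python3 go.py .4177 -.304 .12 1.109
```

```text
orange [390.0616 235.4438] 1041.3125 ((390.12896728515625, 235.53274536132812), (45.4483757019043, 23.314346313476562), 27.847578048706055) model ((389.75408935546875, 236.01495361328125), (46.41926574707031, 24.0944766998291), 27.414989471435547)
rack [ 0.4192 -0.3053]
small [ 0.5048 -0.4515] 289.34375 318.8511323267594
vial cap [390.2666 183.1839] 25.71875 [ 0.5616 -0.3029  0.042 ]
blue cap [347.6259 180.1766] 151.78125 [ 0.5569 -0.1801  0.1   ]
large [ 0.5584 -0.1808] [-0.4788 -0.6633  0.4582  0.6848]
small [ 0.5048 -0.4525] [-0.4056 -0.5936  0.3819  0.6085]
shift cm [ 25.98 -22.82   9.82] turn -0.694 or 2.447 j6 -0.04 t 0.1
```

```bash
python3 -m creep '[[[26.03,-22.7,4],-0.70,1],[[26.03,-22.7,4],-0.70,1],[[26.03,-22.7,4],-0.70,1],[[26.03,-22.7,4],-0.70,1],[[26.03,-22.7,4],-0.70,1],[[26.03,-22.7,4],-0.70,1],[[26.03,-22.7,4],-0.70,1],[[26.03,-22.7,4],-0.70,1],[[26.03,-22.7,4],-0.70,1],[[26.03,-22.7,4],-0.70,1]]'; python3 go.py .4187 -.305 .015 1.109
```

```text
time: 1.35
eef_pos: [0.4184, -0.3058, 0.1786]
tcp_rot: [-3.141, -0.0, 1.114]
ft_force: [0.8, 0.1, -0.7]
gripper_width: 0.093
gripper_force: 0.0
shift cm [ 8.000e-02 -1.000e-02  1.636e+01] turn 0.005 or -3.137 j6 -0.22 t 1.35
```

```bash
python3 -m creep '[[[0.08,0,4],0,1],[[0.08,0,8],0,1],[[0.08,0,11],0,1],[[0.08,0,13],0,1],[[0.08,0,14.5],0,1],[[0.08,0,15.5],0,1],[[0.08,0,16.2],0,1],[[0.08,0,16.3],0,1],[[0.08,0,16.3],0,0.5],[[0.08,0,16.3],0,0.2],[[0.08,0,16.3],0,0],[[0.08,0,16.3],0,0],[[0.08,0,16.3],0,0],[[0.08,0,16.3],0,0]]'; python3 -m creep '[[[0,0,0],0,-0.1],[[0,0,0],0,-0.1],[[0,0,0],0,-0.1],[[0,0,0],0,-0.1]]'
```

```text
time: 3.1
eef_pos: [0.4192, -0.3045, 0.0159]
tcp_rot: [3.141, 0.0, 1.115]
ft_force: [-0.6, 1.2, 3.4]
gripper_width: 0.0618
gripper_force: 30.0
time: 3.6
eef_pos: [0.4192, -0.3045, 0.0159]
tcp_rot: [3.141, 0.0, 1.115]
ft_force: [-1.5, 0.4, 6.1]
gripper_width: 0.0618
gripper_force: 30.0
```

```bash
python3 -m creep '[[[0,0,-1],0,-0.1],[[0,0,-3],0,-0.1],[[0,0,-7],0,-0.1],[[0,0,-11],0,-0.1],[[0,0,-15],0,-0.1],[[0,0,-15],0,-0.1],[[0,0,-15],0,-0.1]]'; python3 go.py .4949 .0248 .16 -.111
```

```text
time: 4.47
eef_pos: [0.4189, -0.3042, 0.1656]
tcp_rot: [-3.141, -0.0, 1.115]
ft_force: [0.0, -0.0, -0.3]
gripper_width: 0.0617
gripper_force: 30.0
shift cm [32.89 -7.67  0.56] turn 1.226 or -1.916 j6 -0.22 t 4.47
```

```bash
python3 -m creep '[[[2,-0.5,0.5],0.08,-0.1],[[6,-1.4,0.5],0.23,-0.1],[[10,-2.3,0.5],0.38,-0.1],[[14,-3.3,0.5],0.53,-0.1],[[18,-4.2,0.5],0.68,-0.1],[[22,-5.1,0.5],0.83,-0.1],[[26,-6.1,0.5],0.98,-0.1],[[30,-7,0.5],1.12,-0.1],[[32,-7.5,0.5],1.2,-0.1],[[32.89,-7.67,0.5],1.226,-0.1],[[32.89,-7.67,0.5],1.226,-0.1],[[32.89,-7.67,0.5],1.226,-0.1]]'; python3 go.py .4949 .0248 .06 -.111
python3 - <<'E'
from plant import capture
import cv2
for n in("top","scene"):cv2.imwrite(f"pics/{n}1.png",capture(n)[:,:,::-1])
E
python3 - <<'E'
import cv2,numpy as np
a=cv2.imread("pics/top1.png")[150:270,180:380];b=cv2.imread("pics/scene1.png")[120:300,220:440]
a=cv2.resize(a,(800,480))[:300];b=cv2.resize(b,(733,600),interpolation=cv2.INTER_CUBIC);cv2.imwrite("pics/v1.png",b)
E
```

```text
time: 5.98
eef_pos: [0.4947, 0.0243, 0.16]
tcp_rot: [3.141, 0.001, -0.111]
ft_force: [-0.7, -0.8, -1.0]
gripper_width: 0.0614
gripper_force: 30.0
shift cm [ 0.02 -0.05 10.  ] turn 0.0 or -3.141 j6 1.68 t 5.97
```

View pics/v1.png

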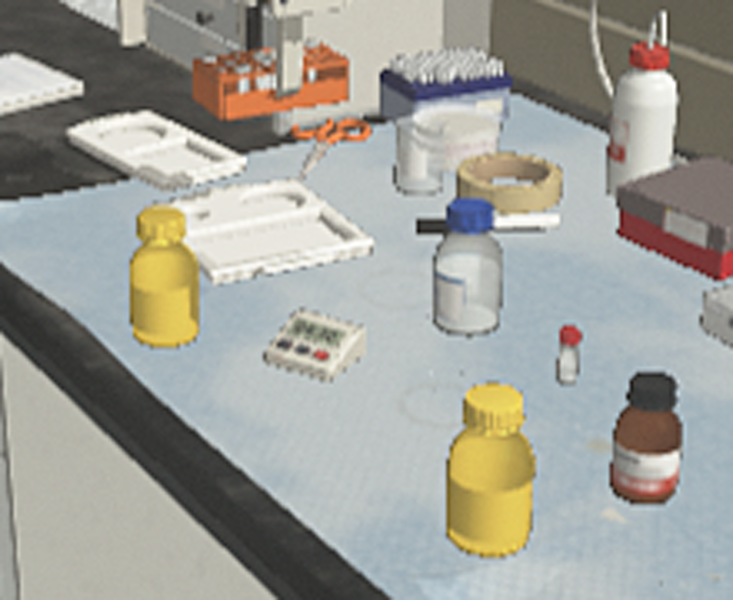

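The scene view is now unobstructed. The rack hangs level at crop (270,80), and the clear blue-cap bottle is at (467,268), the vial at (569,355) and the brown bottle at (647,440). I'll cross-check the estimates against this view.

```bash
python3 - <<'E'
from m import *
g=lambda q:(np.asarray(q)-[220,120]+.5)*3.333-.5
for n,p in(("large",(.5575,-.1805)),("small",(.5048,-.452)),("vial",(.5616,-.3029))):
    q=g(proj("scene",cyl(*p,BOT[n])));print(n,q.min(0).round(),q.max(0).round())
for d in(-.003,0,.003):
    p=(.4947+d*.994,.0243-d*.111,-.111-np.pi/2);print(d,g(proj("scene",box(.031,.061,.144,p))).round().tolist(),g(proj("scene",box(.031,.061,.182,p))).round().tolist())
print("tray",g(proj("scene",box(.08,.084,.016,(.4987,.0586,-.111)))).round().tolist(),g(proj("scene",box(.0515,.0915,.016,(.516,.285,.0948)))).round().tolist())
for hx,hy in((.0295,.032),(.032,.0295)):print("timer base",g(proj("scene",box(hx,hy,0,(.4173,-.1702,.42)))).round().tolist())
E
```

```text
large [430. 199.] [502. 341.]
small [609. 373.] [684. 513.]
vial [553. 328.] [580. 390.]
-0.003 [[345.0, 104.0], [214.0, 125.0], [185.0, 102.0], [313.0, 83.0]] [[345.0, 62.0], [213.0, 81.0], [184.0, 60.0], [313.0, 42.0]]
0 [[348.0, 104.0], [217.0, 124.0], [189.0, 102.0], [316.0, 83.0]] [[348.0, 61.0], [216.0, 80.0], [187.0, 60.0], [316.0, 42.0]]
0.003 [[351.0, 103.0], [221.0, 124.0], [192.0, 102.0], [319.0, 82.0]] [[351.0, 61.0], [220.0, 80.0], [191.0, 59.0], [319.0, 41.0]]
tray [[293.0, 180.0], [374.0, 244.0], [208.0, 277.0], [137.0, 208.0]] [[147.0, 113.0], [248.0, 162.0], [161.0, 185.0], [63.0, 133.0]]
timer base [[300.0, 339.0], [368.0, 359.0], [327.0, 389.0], [259.0, 367.0]]
timer base [[305.0, 338.0], [367.0, 357.0], [323.0, 390.0], [259.0, 369.0]]
```

```bash
python3 -m creep '[[[0,0,2],0,-0.1],[[0,0,5],0,-0.1],[[0,0,8],0,-0.1],[[0,0,10],0,-0.1],[[0,0,11.5],0,-0.1],[[0,0,12.5],0,-0.1],[[0,-0.02,13],0,-0.1],[[0,-0.02,13.3],0,-0.1],[[0,-0.02,13.5],0,-0.1],[[0,-0.02,13.6],0,-0.1],[[0,-0.02,13.7],0,-0.1],[[0,-0.02,13.75],0,-0.1],[[0,-0.02,13.8],0,-0.1],[[0,-0.02,13.8],0,-0.1]]'
```

```text
time: 7.82
eef_pos: [0.4951, 0.0249, 0.0226]
tcp_rot: [-3.142, 0.0, -0.111]
ft_force: [0.1, 0.5, -0.4]
gripper_width: 0.0614
gripper_force: 30.0
```

```bash
python3 -m creep '[[[0,0,0.05],0,-0.1],[[0,0,0.1],0,-0.1],[[0,0,0.12],0,-0.1],[[0,0,0.12],0,-0.1]]'
```

```text
time: 8.32
eef_pos: [0.4952, 0.0249, 0.0219]
tcp_rot: [-3.142, -0.0, -0.111]
ft_force: [-2.7, 0.5, 4.6]
gripper_width: 0.0615
gripper_force: 30.0
```

```bash
python3 -m creep '[[[0,0,0],0,0.4],[[0,0,0],0,0.7],[[0,0,0],0,0.8],[[0,0,-1],0,0.8],[[0,0,-4],0,0.8],[[0,0,-9],0,1],[[0,0,-14],0,1],[[0,0,-14],0,1]]'; python3 go.py .5048 -.452 .16 .415; python3 - <<'E'
from plant import capture
import cv2
for n in("top","scene"):cv2.imwrite(f"pics/{n}2.png",capture(n)[:,:,::-1])
E
```

```text
time: 9.32
eef_pos: [0.4966, 0.0249, 0.1663]
tcp_rot: [-3.141, -0.007, -0.111]
ft_force: [-0.1, -0.3, -0.5]
gripper_width: 0.0932
gripper_force: 0.0
shift cm [ 6.1  47.3   0.63] turn -0.526 or 2.615 j6 1.68 t 9.32
```

```bash
python3 go.py .5048 -.452 .16 0; python3 - <<'E'
from m import *
print("yellow near",bp("top",*c1(627,342),.1),bp("top",*c1(583,345),.05))
E
```

```text
shift cm [ 6.25 47.29  0.19] turn -0.111 or 3.03 j6 1.68 t 9.43
yellow near [ 0.3787 -0.439   0.1   ] [ 0.378  -0.4236  0.05  ]
```

```bash
python3 -m creep '[[[6.25,47.29,0],-0.111,1],[[6.25,47.29,0],-0.111,1],[[6.25,47.29,0],-0.111,1],[[6.25,47.29,0],-0.111,1],[[6.25,47.29,0],-0.111,1],[[6.25,47.29,0],-0.111,1],[[6.25,47.29,0],-0.111,1],[[6.25,47.29,0],-0.111,1],[[6.25,47.29,0],-0.111,1],[[6.25,47.29,0],-0.111,1],[[6.25,47.29,0],-0.111,1],[[6.25,47.29,0],-0.111,1]]'; python3 go.py .5048 -.452 .026 0
python3 - <<'E'
import cv2
a=cv2.imread("pics/scene2.png")[150:210,250:350];b=cv2.imread("pics/top2.png")[165:245,220:300]
cv2.imwrite("pics/v2.png",cv2.hconcat([cv2.resize(a,(500,300)),cv2.resize(b,(300,300))]))
E
```

```text
time: 10.92
eef_pos: [0.505, -0.4512, 0.1617]
tcp_rot: [3.141, -0.0, 0.001]
ft_force: [-0.5, 0.2, 0.9]
gripper_width: 0.0929
gripper_force: 0.0
shift cm [-0.02  0.07 13.57] turn 0.001 or -3.141 j6 0.8 t 10.93
```

View pics/v2.png

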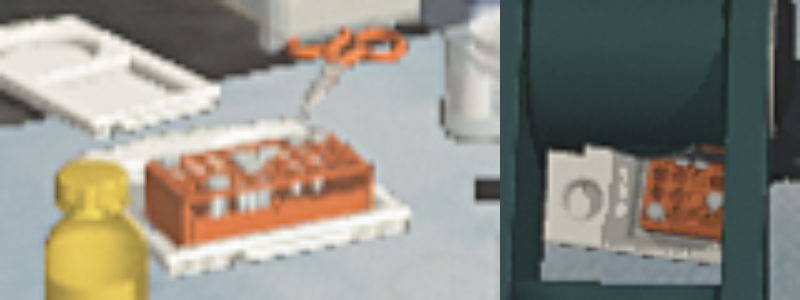

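The rack sits level in its recess. Now the small bottle.

```bash
python3 -m creep '[[[0,0.05,4],0,1],[[0,0.05,8],0,1],[[0,0.05,11],0,1],[[0,0.05,12.5],0,1],[[0,0.05,13.3],0,1],[[0,0.05,13.6],0,1],[[0,0.05,13.6],0,0.5],[[0,0.05,13.6],0,0.2],[[0,0.05,13.6],0,0],[[0,0.05,13.6],0,-0.2],[[0,0.05,13.6],0,-0.35],[[0,0.05,13.6],0,-0.4],[[0,0.05,13.6],0,-0.4],[[0,0.05,13.6],0,-0.4],[[0,0.05,13.6],0,-0.4]]'
```

```text
time: 12.8
eef_pos: [0.5048, -0.4526, 0.0255]
tcp_rot: [3.142, -0.0, -0.0]
ft_force: [-0.2, -0.0, 1.7]
gripper_width: 0.0448
gripper_force: 30.0
```

```bash
python3 -m creep '[[[0,0,-1],0,-0.4],[[0,0,-3],0,-0.4],[[0,0,-7],0,-0.4],[[0,0,-11],0,-0.4],[[0,0,-14.5],0,-0.4],[[0,0,-14.5],0,-0.4],[[0,0,-14.5],0,-0.4]]'; python3 - <<'E'
from plant import capture
import cv2
b=capture("scene")[:,:,::-1];cv2.imwrite("pics/scene3.png",b)
a=capture("top")[:,:,::-1];cv2.imwrite("pics/top3.png",a)
cv2.imwrite("pics/v3.png",cv2.resize(b[90:290,300:500],(600,600),interpolation=cv2.INTER_CUBIC))
E
```

```text
time: 13.68
eef_pos: [0.5046, -0.4524, 0.1706]
tcp_rot: [3.142, -0.0, -0.0]
ft_force: [-0.0, 0.9, -1.5]
gripper_width: 0.0446
gripper_force: 30.0
```

View pics/v3.png

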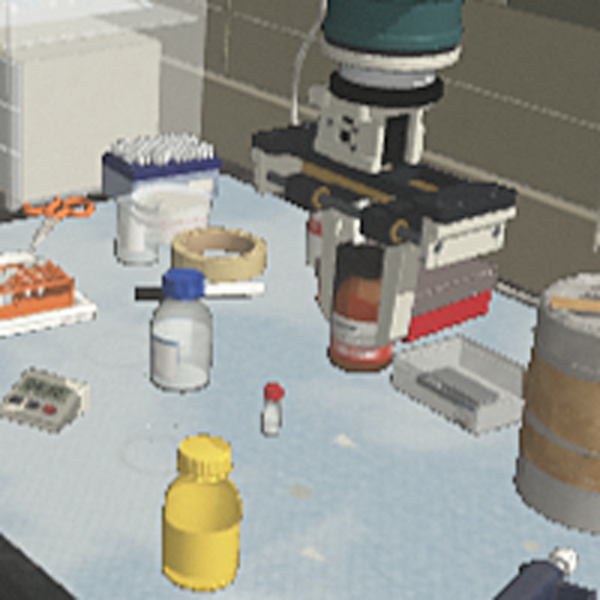

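The brown bottle is held upright at crop (360,310), and its base bottom is at (360,370). I'll check how far off-centre it sits in the grip.

```bash
python3 - <<'E'
from m import *
g=lambda q:(np.asarray(q)-[300,90]+.5)*3-.5
for dx in(-.006,0,.006):
    q=cyl(.5046+dx,-.4524,BOT["small"])+[0,0,.145];q=g(proj("scene",q));print(dx,"base",q[:48].mean(0),q[:48].min(0),q[:48].max(0),"cap",q[144:].mean(0),q[144:].min(0),q[144:].max(0))
E
python3 go.py .538 .096 .17 1.46
```

```text
-0.006 base [349.7632 366.1703] [317.487  352.2835] [382.178  380.3248] cap [360.908  255.0312] [338.3671 246.7972] [383.5144 263.3756]
0 base [355.9083 364.2312] [323.6983 350.4194] [388.254  378.3084] cap [367.2305 253.3466] [344.7378 245.1584] [389.7873 261.6443]
0.006 base [362.0192 362.3029] [329.8753 348.5654] [394.2961 376.3036] cap [373.5166 251.6718] [351.072 243.529] [396.024 259.923]
shift cm [  3.35 -54.83   0.  ] turn -1.46 or 1.681 j6 0.8 t 13.78
```

```bash
python3 - <<'E'
from m import *
def ov(f,x0,y0,w,h,k,offs,p,z0):
    im=cv2.resize(cv2.imread(f)[y0:y0+h,x0:x0+w],None,fx=k,fy=k,interpolation=cv2.INTER_NEAREST)
    q=(proj("scene",cyl(*p,BOT["small"])+[0,0,z0])-[x0,y0]+.5)*k-.5
    for i in range(4):cv2.polylines(im,[np.round(q[48*i:48*i+48]).astype(int)],True,(0,255,0),1)
    return im
a=ov("pics/scene3.png",400,160,40,60,10,0,(.5046,-.4524),.145)
b=ov("pics/scene1.png",395,225,40,60,10,0,(.5048,-.4520),0)
cv2.imwrite("pics/v4.png",cv2.hconcat([a,b]))
E
```

```text
(no output)
```

View pics/v4.png

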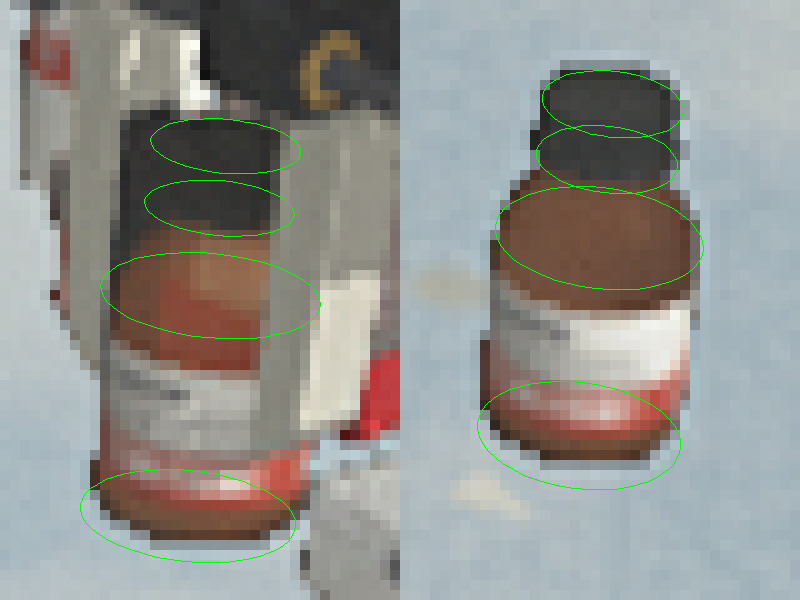

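The bottle's edges run parallel to the model, so it isn't tilted; the dark strip on the left is the finger pad. The base is about 1 mm off centre. I'll carry it over.

```bash
python3 go.py .539 .0948 .17 1.46; python3 -m creep '[[[0.1,-2,0],-0.05,-0.4],[[0.4,-6,0],-0.16,-0.4],[[0.7,-11,0],-0.3,-0.4],[[1,-16,0],-0.44,-0.4],[[1.3,-21,0],-0.58,-0.4],[[1.6,-26,0],-0.72,-0.4],[[1.9,-31,0],-0.86,-0.4],[[2.2,-36,0],-1,-0.4],[[2.5,-41,0],-1.14,-0.4],[[2.8,-46,0],-1.28,-0.4],[[3.1,-50,0],-1.38,-0.4],[[3.3,-53,0],-1.44,-0.4],[[3.44,-54.7,0],-1.46,-0.4],[[3.44,-54.7,0],-1.46,-0.4],[[3.44,-54.7,0],-1.46,-0.4]]';python3 go.py .539 .0948 .0315 1.46
```

```text
shift cm [  3.45 -54.71   0.  ] turn -1.46 or 1.681 j6 0.8 t 13.78
time: 15.65
eef_pos: [0.5391, 0.0938, 0.1703]
tcp_rot: [-3.141, 0.0, 1.459]
ft_force: [-0.1, -0.4, -0.3]
gripper_width: 0.0449
gripper_force: 30.0
shift cm [ 0.1  -0.02 13.88] turn -0.001 or 3.14 j6 0.24 t 15.65
```

```bash
python3 -m creep '[[[0.05,0,2],0,-0.4],[[0.08,0,5],0,-0.4],[[0.08,0,8],0,-0.4],[[0.08,0,10],0,-0.4],[[0.08,0,11.5],0,-0.4],[[0.08,0,12.5],0,-0.4],[[0.08,0,13.1],0,-0.4],[[0.08,0,13.4],0,-0.4],[[0.08,0,13.6],0,-0.4],[[0.08,0,13.7],0,-0.4],[[0.08,0,13.75],0,-0.4],[[0.08,0,13.75],0,-0.4]]'; python3 -m creep '[[[0,0,0.05],0,-0.4],[[0,0,0.08],0,-0.4],[[0,0,0.1],0,-0.4],[[0,0,0.12],0,-0.4]]'
```

```text
time: 17.15
eef_pos: [0.5394, 0.0953, 0.0331]
tcp_rot: [3.141, -0.0, 1.46]
ft_force: [-0.8, -0.2, -0.4]
gripper_width: 0.0448
gripper_force: 30.0
time: 17.65
eef_pos: [0.5393, 0.0952, 0.0317]
tcp_rot: [-3.142, -0.0, 1.46]
ft_force: [0.0, 0.1, -2.0]
gripper_width: 0.0447
gripper_force: 30.0
```

```bash
python3 -m creep '[[[0,0,0.04],0,-0.4],[[0,0,0.07],0,-0.4],[[0,0,0.07],0,-0.4]]'
```

```text
time: 18.02
eef_pos: [0.5394, 0.0952, 0.0315]
tcp_rot: [3.141, -0.0, 1.46]
ft_force: [-3.3, -0.6, 4.6]
gripper_width: 0.0449
gripper_force: 30.0
```

```bash
python3 -m creep '[[[0,0,0],0,0.1],[[0,0,0],0,0.3],[[0,0,0],0,0.35],[[0,0,-1],0,0.35],[[0,0,-4],0,0.35],[[0,0,-9],0,0.4],[[0,0,-13],0,0.4],[[0,0,-13],0,0.4]]'; python3 go.py .5616 -.3029 .16 -.111; python3 - <<'E'
from plant import capture
import cv2
for n in("top","scene"):cv2.imwrite(f"pics/{n}4.png",capture(n)[:,:,::-1])
E
```

```text
time: 19.02
eef_pos: [0.5406, 0.0954, 0.1653]
tcp_rot: [3.136, -0.001, 1.46]
ft_force: [-0.6, -0.3, -0.1]
gripper_width: 0.0648
gripper_force: 0.0
shift cm [-39.35   6.49   0.51] turn 1.571 or -1.571 j6 0.24 t 19.02
```

```bash
python3 -m creep '[[[-39.35,6.49,0],0,0.4],[[-39.35,6.49,0],0,0.4],[[-39.35,6.49,0],0,0.4],[[-39.35,6.49,0],0,0.4],[[-39.35,6.49,0],0,0.4],[[-39.35,6.49,0],0,0.4],[[-39.35,6.49,0],0,0.4],[[-39.35,6.49,0],0,0.4],[[-39.35,6.49,0],0,0.4],[[-39.35,6.49,0],0,0.4]]'; python3 go.py .5616 -.3029 .013 1.46
python3 - <<'E'
import cv2
from plant import capture
cv2.imwrite("pics/scene5.png",capture("scene")[:,:,::-1])
c=cv2.imread("pics/scene5.png")[150:210,255:355]
b=cv2.imread("pics/scene5.png")[160:240,350:450]
cv2.imwrite("pics/v5.png",cv2.hconcat([cv2.resize(c,(400,320)),cv2.resize(b,(400,320))]))
E
```

```text
time: 20.38
eef_pos: [0.5604, -0.3017, 0.1611]
tcp_rot: [3.142, -0.0, 1.461]
ft_force: [-0.3, 0.8, 0.6]
gripper_width: 0.0651
gripper_force: 0.0
shift cm [-0.11  0.13 14.81] turn 0.001 or -3.14 j6 -0.42 t 20.38
```

View pics/v5.png

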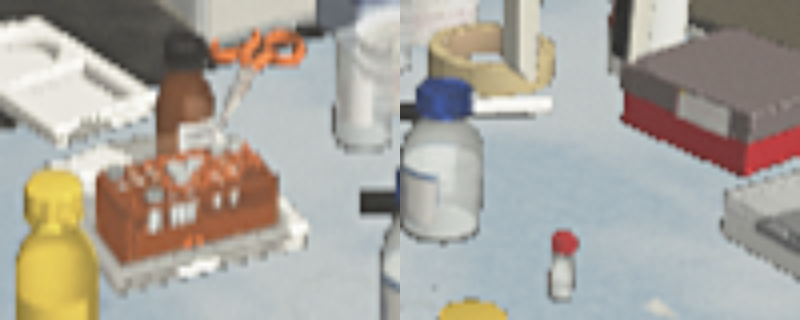

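The small bottle stands upright in its well behind the rack, and the vial is unchanged. Now I'll pick the vial.

```bash
python3 -m creep '[[[-0.1,0.1,4],0,0.4],[[-0.1,0.1,8],0,0.4],[[-0.1,0.1,11],0,0.4],[[-0.1,0.1,13],0,0.4],[[-0.1,0.1,14.2],0,0.4],[[-0.1,0.1,14.8],0,0.4],[[-0.1,0.1,14.8],0,0.2],[[-0.1,0.1,14.8],0,0],[[-0.1,0.1,14.8],0,-0.2],[[-0.1,0.1,14.8],0,-0.4],[[-0.1,0.1,14.8],0,-0.5],[[-0.1,0.1,14.8],0,-0.6],[[-0.1,0.1,14.8],0,-0.7],[[-0.1,0.1,14.8],0,-0.8],[[-0.1,0.1,14.8],0,-0.8],[[-0.1,0.1,14.8],0,-0.8]]'; python3 -m creep '[[[0,0,0],0,-0.9],[[0,0,-2],0,-0.9],[[0,0,-5],0,-0.9],[[0,0,-9],0,-0.9],[[0,0,-13],0,-0.9],[[0,0,-14.5],0,-0.9],[[0,0,-14.5],0,-0.9]]';  python3 - <<'E'
import cv2
from plant import capture
cv2.imwrite("pics/scene6.png",capture("scene")[:,:,::-1])
b=cv2.imread("pics/scene6.png")[130:230,340:440]
cv2.imwrite("pics/v6.png",cv2.resize(b,(600,600),interpolation=cv2.INTER_CUBIC))
E
```

```text
time: 22.42
eef_pos: [0.5611, -0.3042, 0.013]
tcp_rot: [-3.142, 0.0, 1.46]
ft_force: [0.1, 0.3, 0.0]
gripper_width: 0.0163
gripper_force: 30.0
time: 23.3
eef_pos: [0.5614, -0.3043, 0.1592]
tcp_rot: [3.14, 0.001, 1.46]
ft_force: [0.2, 0.3, -0.7]
gripper_width: 0.0167
gripper_force: 30.0
```

View pics/v6.png

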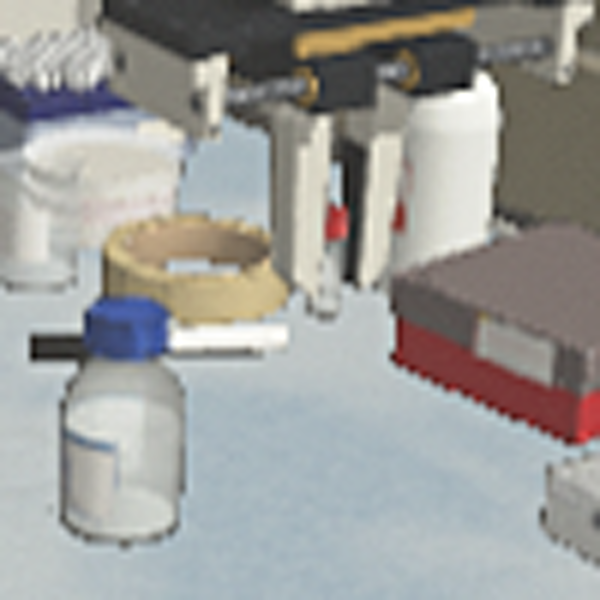

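The vial is held upright between the fingers at crop (330,260). I'll carry it to the small well.

```bash
python3 go.py .458 .105 .155 -.111
```

```text
shift cm [ 39.51 -14.77   0.27] turn 1.571 or -1.571 j6 -0.43 t 23.35
```

```bash
python3 -m creep '[[[2,-0.7,0.2],0.08,-0.9],[[6,-2.2,0.2],0.22,-0.9],[[10,-3.7,0.2],0.38,-0.9],[[14,-5.2,0.2],0.54,-0.9],[[18,-6.7,0.2],0.7,-0.9],[[22,-8.2,0.2],0.86,-0.9],[[26,-9.7,0.2],1.02,-0.9],[[30,-11.2,0.2],1.18,-0.9],[[34,-12.7,0.2],1.34,-0.9],[[37,-13.8,0.2],1.46,-0.9],[[38.8,-14.5,0.2],1.54,-0.9],[[39.51,-14.77,0.2],1.571,-0.9],[[39.51,-14.77,0.2],1.571,-0.9],[[39.51,-14.77,0.2],1.571,-0.9]]'; python3 go.py .458 .105 .019 -.111; python3 - <<'E'
import cv2
from plant import capture
cv2.imwrite("pics/scene7.png",capture("scene")[:,:,::-1])
E
```

```text
time: 25.1
eef_pos: [0.4579, 0.1046, 0.1552]
tcp_rot: [3.141, 0.001, -0.111]
ft_force: [0.1, -0.2, -0.3]
gripper_width: 0.0166
gripper_force: 30.0
shift cm [ 0.02 -0.05 13.62] turn 0.0 or -3.141 j6 1.85 t 25.1
```

```bash
python3 -m creep '[[[0,-0.03,2],0,-0.9],[[0,-0.03,5],0,-0.9],[[0,-0.03,8],0,-0.9],[[0,-0.03,10],0,-0.9],[[0,-0.03,11.5],0,-0.9],[[0,-0.03,12.3],0,-0.9],[[0,-0.03,12.8],0,-0.9],[[0,-0.03,13.1],0,-0.9],[[0,-0.03,13.3],0,-0.9],[[0,-0.03,13.4],0,-0.9],[[0,-0.03,13.5],0,-0.9],[[0,-0.03,13.5],0,-0.9]]'; python3 -m creep '[[[0,0,0.05],0,-0.9],[[0,0,0.1],0,-0.9],[[0,0,0.12],0,-0.9],[[0,0,0.12],0,-0.9]]'
```

```text
time: 26.65
eef_pos: [0.4582, 0.1052, 0.0211]
tcp_rot: [-3.142, -0.0, -0.111]
ft_force: [0.3, -0.9, 0.7]
gripper_width: 0.0164
gripper_force: 30.0
time: 27.15
eef_pos: [0.4582, 0.1052, 0.0199]
tcp_rot: [-3.142, -0.0, -0.111]
ft_force: [0.6, 1.1, -0.6]
gripper_width: 0.0165
gripper_force: 30.0
```

```bash
python3 -m creep '[[[0,0,0.05],0,-0.9],[[0,0,0.09],0,-0.9],[[0,0,0.12],0,-0.9],[[0,0,0.12],0,-0.9]]'
```

```text
time: 27.65
eef_pos: [0.4582, 0.1052, 0.0189]
tcp_rot: [-3.142, -0.0, -0.111]
ft_force: [-0.3, 0.2, 4.2]
gripper_width: 0.0163
gripper_force: 30.0
```

```bash
python3 -m creep '[[[0,0,0],0,-0.5],[[0,0,0],0,-0.35],[[0,0,0],0,-0.35],[[0,0,-1],0,-0.35],[[0,0,-3],0,-0.35],[[0,0,-7],0,0.2],[[0,0,-11],0,0.7],[[0,0,-14],0,1],[[0,0,-14],0,1]]'; python3 go.py .5575 -.1808 .165 -.111; python3 - <<'E'
import cv2
from plant import capture
cv2.imwrite("pics/scene8.png",capture("scene")[:,:,::-1])
E
```

```text
time: 28.78
eef_pos: [0.4591, 0.1054, 0.1617]
tcp_rot: [-3.14, -0.004, -0.111]
ft_force: [-0.3, 0.4, 0.7]
gripper_width: 0.0656
gripper_force: 0.0
shift cm [12.96 27.35 -0.32] turn -0.0 or 3.141 j6 1.85 t 28.77
```

```bash
python3 - <<'E'
from m import *
for z in(.218,.4,.5,.55,.6,.65,.7):print(z,proj("scene",[.272,-.618,z]).round(0))
from plant import telemetry
s=telemetry.state();print(s["joint_pos"],s["eef_pos"])
E
```

```text
0.218 [[388. 242.]]
0.4 [[396. 134.]]
0.5 [[401.  64.]]
0.55 [[404.  26.]]
0.6 [[407. -14.]]
0.65 [[411. -57.]]
0.7 [[ 414. -103.]]
[ 0.1714 -0.3244  1.9434  0.      1.5207  1.8534] [0.4585 0.1053 0.1598]
```

```bash
python3 go.py .5575 -.1808 .13 -.111; python3 -m creep '[[[6,12,0],0,1],[[13,27.4,3],0,1],[[13,27.4,3],0,1],[[13,27.4,3],0,1],[[13,27.4,3],0,1],[[13,27.4,3],0,1],[[13,27.4,3],0,1],[[13,27.4,3],0,1],[[13,27.4,3],0,1]]'; python3 go.py .5575 -.1808 .030 -.111
```

```text
shift cm [13.01 27.33  2.98] turn -0.0 or 3.141 j6 1.85 t 28.82
time: 29.95
eef_pos: [0.5569, -0.1806, 0.129]
tcp_rot: [3.142, -0.001, -0.11]
ft_force: [0.8, 0.0, -0.2]
gripper_width: 0.0932
gripper_force: 0.0
shift cm [0.05 0.01 9.9 ] turn 0.001 or -3.141 j6 1.32 t 29.95
```

```bash
python3 -m creep '[[[0.05,0,3],0,1],[[0.05,0,6],0,1],[[0.05,0,8],0,1],[[0.05,0,9.2],0,1],[[0.05,0,9.8],0,1],[[0.05,0,9.8],0,0.6],[[0.05,0,9.8],0,0.4],[[0.05,0,9.8],0,0.25],[[0.05,0,9.8],0,0.1],[[0.05,0,9.8],0,0],[[0.05,0,9.8],0,-0.2],[[0.05,0,9.8],0,-0.2],[[0.05,0,9.8],0,-0.2]]'; python3 -m creep '[[[0,0,-0.5],0,-0.2],[[0,0,-2],0,-0.2],[[0,0,-5],0,-0.2],[[0,0,-8],0,-0.2],[[0,0,-9.5],0,-0.2],[[0,0,-9.5],0,-0.2]]'; python3 go.py .455 .0 .17 -.02
```

```text
time: 31.58
eef_pos: [0.5576, -0.1816, 0.0309]
tcp_rot: [3.142, -0.0, -0.111]
ft_force: [-0.5, 0.5, 5.3]
gripper_width: 0.0548
gripper_force: 30.0
time: 32.33
eef_pos: [0.5578, -0.1817, 0.1266]
tcp_rot: [3.141, -0.002, -0.111]
ft_force: [-0.4, 0.3, -1.9]
gripper_width: 0.0547
gripper_force: 30.0
shift cm [-12.22 -16.92  -4.37] turn -0.091 or 3.05 j6 1.32 t 32.33
```

```bash
python3 go.py .5118 .3288 .13 .0948;python3 -m creep '[[[-1,-1.5,-0.5],0,-0.2],[[-4,-5.5,-1.5],-0.02,-0.2],[[-7,-9.5,-2.5],-0.04,-0.2],[[-10,-13.5,-3.5],-0.06,-0.2],[[-12,-17,-4.4],-0.08,-0.2],[[-13,-21.5,-4.4],-0.1,-0.2],[[-13.2,-26,-4.4],-0.12,-0.2],[[-13,-30.5,-4.4],-0.14,-0.2],[[-12.5,-35,-4],-0.16,-0.2],[[-12,-39.5,-3],-0.18,-0.2],[[-11.5,-44,-2],-0.19,-0.2],[[-10.9,-48,-1],-0.2,-0.2],[[-10.4,-50.2,-0.4],-0.206,-0.2],[[-10.4,-50.2,-0.4],-0.206,-0.2],[[-10.4,-50.2,-0.4],-0.206,-0.2]]'; python3 go.py .5118 .3288 .037 .0948
```

```text
shift cm [-10.23 -50.23  -0.38] turn -0.206 or 2.936 j6 1.32 t 32.33
time: 34.2
eef_pos: [0.509, 0.3285, 0.1293]
tcp_rot: [3.141, 0.001, 0.095]
ft_force: [-0.9, -0.5, -1.4]
gripper_width: 0.0545
gripper_force: 30.0
shift cm [ 0.29 -0.01  9.23] turn 0.0 or -3.142 j6 2.01 t 34.2
```

```bash
python3 -m creep '[[[0.15,0,1],0,-0.2],[[0.25,0,3],0,-0.2],[[0.28,0,5],0,-0.2],[[0.28,0,6.5],0,-0.2],[[0.28,0,7.6],0,-0.2],[[0.28,0,8.2],0,-0.2],[[0.28,0,8.6],0,-0.2],[[0.28,0,8.8],0,-0.2],[[0.28,0,9],0,-0.2],[[0.28,0,9.1],0,-0.2],[[0.28,0,9.1],0,-0.2]]'; python3 -m creep '[[[0,0,0.05],0,-0.2],[[0,0,0.1],0,-0.2],[[0,0,0.14],0,-0.2],[[0,0,0.14],0,-0.2]]'
```

```text
time: 35.58
eef_pos: [0.5126, 0.3291, 0.0387]
tcp_rot: [-3.142, -0.0, 0.095]
ft_force: [-0.5, 0.4, -2.5]
gripper_width: 0.055
gripper_force: 30.0
time: 36.08
eef_pos: [0.5126, 0.3291, 0.0372]
tcp_rot: [3.142, 0.0, 0.095]
ft_force: [0.8, 0.3, -2.7]
gripper_width: 0.0549
gripper_force: 30.0
```

```bash
python3 -m creep '[[[0,0,0.04],0,-0.2],[[0,0,0.08],0,-0.2],[[0,0,0.08],0,-0.2]]'
```

```text
time: 36.45
eef_pos: [0.5127, 0.3292, 0.0369]
tcp_rot: [-3.141, -0.0, 0.095]
ft_force: [-2.4, -1.7, 5.0]
gripper_width: 0.0547
gripper_force: 30.0
```

```bash
python3 -m creep '[[[0,0,0],0,0.3],[[0,0,0],0,0.5],[[0,0,0],0,0.55],[[0,0,-1],0,0.55],[[0,0,-4],0,0.55],[[0,0,-8],0,0.8],[[0,0,-10],0,1],[[0,0,-10],0,1]]'; python3 go.py .4173 -.1702 .15 1.99;  python3 - <<'E'
import cv2
from plant import capture
for n in("top","scene"):cv2.imwrite(f"pics/{n}9.png",capture(n)[:,:,::-1])
E
```

```text
time: 37.45
eef_pos: [0.5131, 0.3294, 0.1378]
tcp_rot: [-3.141, -0.002, 0.095]
ft_force: [0.4, -1.1, -0.4]
gripper_width: 0.0924
gripper_force: 0.0
shift cm [-14.26  48.83  -1.31] turn -1.895 or 1.246 j6 2.0 t 37.45
```

```bash
python3 -m creep '[[[-2,6,-2],-0.18,1],[[-4,12,-2],-0.36,1],[[-5.5,18,-2],-0.54,1],[[-7,24,-2],-0.72,1],[[-9,30,-2],-0.9,1],[[-10.5,36,-2],-1.08,1],[[-12,41,-2],-1.26,1],[[-13.3,45,-2],-1.44,1],[[-14.26,48.83,-2],-1.62,1],[[-14.26,48.83,-2],-1.8,1],[[-14.26,48.83,-2],-1.895,1],[[-14.26,48.83,-2],-1.895,1],[[-14.26,48.83,-2],-1.895,1]]'; python3 go.py .4173 -.1702 .012 1.99;  python3 - <<'E'
import cv2
from plant import capture
cv2.imwrite("pics/scene10.png",capture("scene")[:,:,::-1])
s=cv2.imread("pics/scene10.png")[130:250,220:390];t=cv2.imread("pics/top9.png")[210:260,310:370]
a=cv2.resize(s,(800,564),interpolation=cv2.INTER_CUBIC);cv2.imwrite("pics/v7.png",a)
E
```

```text
time: 39.17
eef_pos: [0.4167, -0.1702, 0.1556]
tcp_rot: [-3.141, -0.001, 1.986]
ft_force: [-0.6, -0.7, 0.0]
gripper_width: 0.0935
gripper_force: 0.0
shift cm [-0.04  0.07 14.36] turn -0.004 or 3.138 j6 -0.86 t 39.17
```

View pics/v7.png

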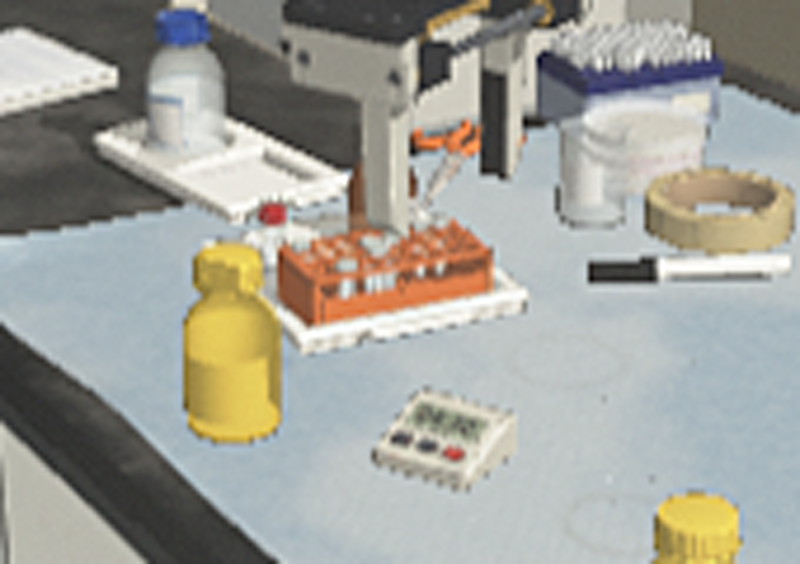

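All placed items are upright: rack, brown bottle, vial (red cap at crop (272,215)) and large bottle at (185,80). The timer's front edge is low (about 8–10 mm at crop (420,470)), so I need to be sure which sides are the 59 mm pair before gripping. I'll fit both hypotheses to the silhouettes in both views.

```bash
cat > tm.py <<'E'
from m import *
from scipy.optimize import minimize
M={}
for n,f,win in(("top","pics/top0.png",(322,216,362,256)),("scene","pics/scene10.png",(288,202,345,242))):
    x0,y0,x1,y1=win;k=6
    c=cv2.resize(cv2.imread(f)[y0:y1,x0:x1],None,fx=k,fy=k,interpolation=cv2.INTER_LINEAR)
    lab=cv2.cvtColor(c,cv2.COLOR_BGR2LAB).astype(float);bg=np.median(np.vstack([lab[:20].reshape(-1,3),lab[-20:].reshape(-1,3)]),0)
    m=((np.abs(lab-bg)*[.6,1,1.5]).sum(2)>14).astype(np.uint8)
    m=cv2.morphologyEx(m,cv2.MORPH_OPEN,np.ones((9,9)))
    cs,_=cv2.findContours(m,cv2.RETR_EXTERNAL,cv2.CHAIN_APPROX_NONE);h=cv2.convexHull(max(cs,key=cv2.contourArea))
    mm=np.zeros_like(m);cv2.fillPoly(mm,[h],1);M[n]=(mm,x0,y0,k);print(n,bg,mm.sum()/k/k)
def model(p,W,D):   # display width W along local y, depth D along local x (front = -x)
    x,y,w,hf=p;b=box(D/2,W/2,0,(x,y,w));t=b.copy();t[[0,1],2]=.028;t[[2,3],2]=hf;return np.vstack([b,t])
def cost(q,W,D,off):
    p=(q[0]/100,q[1]/100,q[2],q[3]/100);s=0
    for n,(mm,x0,y0,k) in M.items():
        u=proj(n,model(p,W,D))+(np.array(off[n]) if off else 0)
        if n=="scene":u=u+[q[4],q[5]]
        u=(u-[x0,y0]+.5)*k-.5;im=np.zeros_like(mm);cv2.fillPoly(im,[cv2.convexHull(np.round(u).astype(np.int32))],1)
        s+=1-(im&mm).sum()/(im|mm).sum()
    return s
for W,D in((.059,.064),(.064,.059),(.059,.059),(.064,.064)):
    best=min((minimize(cost,[41.7,-17,w0,h0,0,0],args=(W,D,None),method="Nelder-Mead",options=dict(initial_simplex=np.array([[41.7,-17,w0,h0,0,0]]+[list(np.array([41.7,-17,w0,h0,0,0])+np.eye(6)[i]*[.4,.4,.06,.5,1,1][i]) for i in range(6)]),maxiter=600)) for w0 in(.4,.45) for h0 in(.8,1.6)),key=lambda r:r.fun)
    print(W,D,best.fun.round(4),best.x.round(3))
E
python3 tm.py
```

```text
top [152. 126. 128.] 423.3888888888889
scene [202. 126. 127.] 486.4444444444444
0.059 0.064 0.3515 [ 41.633 -16.583   0.439   0.992   0.669  -0.218]
0.064 0.059 0.249 [ 42.042 -16.557   0.467   0.394  -0.705  -0.21 ]
0.059 0.059 0.2478 [ 42.03  -16.499   0.409   1.289  -0.034  -0.268]
0.064 0.064 0.3519 [ 42.027 -16.585   0.431   0.022  -1.189  -0.038]
```

```bash
python3 - <<'E'
from m import *
im=cv2.imread("pics/scene10.png");g=cv2.cvtColor(im,cv2.COLOR_BGR2GRAY)
print("rows 216-238, cols 300..320 step 2");
for r in range(216,239):print(r,g[r,300:322:2])
t=cv2.cvtColor(cv2.imread("pics/top0.png"),cv2.COLOR_BGR2GRAY)
print("top");
for r in range(220,252):print(r,t[r,325:357])
for w,h in((.42,.01),):
  for hf in(0,.01,.02):print(hf,proj("scene",box(.0295,.032,hf,(.42,-.1685,.42)))[2:].round(1).tolist())
E
```

```text
rows 216-238, cols 300..320 step 2
216 [183 183 187 219 172 123 176 192 214 216 205]
217 [182 186 186 224 150 122 151 149 183 207 221]
218 [186 185 149 195 127 126 108 122 150 157 191]
219 [187 187 188 171 132 134  92 147 134 125 123]
220 [189 197 229 190 157 178 133 142 107 121  93]
221 [191 186 180 191 196 197 138 142 132  83 135]
222 [183 190 106 135 221 193 183 154 168 121 146]
223 [189 203  62  79 212 141 186 194 197 172 171]
224 [209 207 138 107 155  86 114 219 200 205 204]
225 [188 216 206 184 162  73 105 170 153 188 217]
226 [160 190 208 227 213 161 174 105 115 131 213]
227 [157 154 174 200 211 222 213 163  98 152 219]
228 [130 159 156 161 175 205 223 203 170 203 235]
229 [161 174 157 162 154 169 186 195 216 213 237]
230 [199 193 183 128 158 161 148 174 170 207 224]
231 [195 200 201 153 184 134 165 166 143 198 209]
232 [197 195 199 199 200 163 178 159 159 196 194]
233 [198 197 198 197 195 198 191 182 131 190 194]
234 [198 195 196 197 196 197 198 203 159 189 200]
235 [196 196 198 196 196 198 196 199 199 199 196]
236 [196 197 198 197 194 196 197 199 198 199 196]
237 [196 196 19
[... 3819 characters left out ...]
 142 142 144 146 142 142 143 146 146 139 141 141]
248 [141 142 146 145 142 141 142 147 143 116 115 120  98 150 146 143 144 146
 147 144 139 142 146 146 144 139 142 146 142 140 139 141]
249 [144 143 143 142 142 144 143 142 143 138  88 148 146 143 143 144 145 144
 144 143 144 143 142 144 142 142 142 141 145 142 143 141]
250 [143 143 140 141 144 145 141 139 142 148 151 144 140 140 145 150 145 141
 139 143 148 146 142 139 140 146 143 139 138 142 149 143]
251 [140 141 142 143 143 144 143 142 143 143 143 143 143 144 144 145 143 140
 139 144 145 144 141 140 144 146 146 142 138 144 148 145]
0 [[318.4, 235.9], [297.8, 229.3]]
0.01 [[318.4, 232.4], [297.7, 225.9]]
0.02 [[318.5, 228.9], [297.7, 222.5]]
```

```bash
python3 - <<'E'
from m import *
P=[bp("top",*c,z) for c,z in(((327,230),.028),((345.8,221.5),.028),((354,240),0.004),((335,249.5),0.004))]
P=np.array(P);print(P,P.mean(0))
d=lambda a:np.arctan2(a[1],a[0]);print("yaw",[round(v,3) for v in(d(P[1]-P[2]),d(P[0]-P[3]),d(P[0]-P[1])-np.pi/2,d(P[3]-P[2])-np.pi/2)],[np.linalg.norm(P[i][:2]-P[(i+1)%4][:2]).round(4) for i in range(4)])
E
python3 go.py .4185 -.1690 .0108 1.99
```

```text
[[ 0.4298 -0.1312  0.028 ]
 [ 0.4543 -0.1825  0.028 ]
 [ 0.4052 -0.2081  0.004 ]
 [ 0.3778 -0.1554  0.004 ]] [ 0.4168 -0.1693  0.016 ]
yaw [np.float64(0.479), np.float64(0.436), np.float64(0.445), np.float64(0.481)] [np.float64(0.0569), np.float64(0.0553), np.float64(0.0594), np.float64(0.0574)]
shift cm [ 0.03  0.22 14.51] turn -0.003 or 3.138 j6 -0.86 t 39.23
```

```bash
python3 go.py .4172 -.1695 .0108 2.01; python3 -m creep '[[[0.08,0.05,4],-0.025,1],[[0.08,0.05,8],-0.025,1],[[0.08,0.05,11],-0.025,1],[[0.08,0.05,13],-0.025,1],[[0.08,0.05,14],-0.025,1],[[0.08,0.05,14.4],-0.025,1],[[0.08,0.05,14.5],-0.025,1],[[0.08,0.05,14.5],-0.025,0.7],[[0.08,0.05,14.5],-0.025,0.6],[[0.08,0.05,14.5],-0.025,0.5],[[0.08,0.05,14.5],-0.025,0.4],[[0.08,0.05,14.5],-0.025,0.4]]'; python3 go.py .4172 -.1695 .0108 2.01
```

```text
shift cm [ 0.04  0.08 14.51] turn -0.023 or 3.118 j6 -0.86 t 39.23
time: 40.72
eef_pos: [0.417, -0.1696, 0.0115]
tcp_rot: [3.141, 0.0, 2.015]
ft_force: [-0.0, 0.5, 0.4]
gripper_width: 0.0652
gripper_force: 0.3
shift cm [-0.    0.02  0.07] turn 0.005 or -3.137 j6 -0.89 t 40.73
```

```bash
python3 -m creep '[[[0,0,0.06],0,0.35],[[0,0,0.06],0,0.3],[[0,0,0.06],0,0.25],[[0,0,0.06],0,0.2],[[0,0,0.06],0,0.2],[[0,0,0.06],0,0.2],[[0,0,0.06],0,0.2]]'
```

```text
time: 41.6
eef_pos: [0.4169, -0.1695, 0.0108]
tcp_rot: [-3.142, -0.0, 2.015]
ft_force: [-0.7, 0.3, -0.4]
gripper_width: 0.0587
gripper_force: 30.0
```

The width reads 58.7 mm, so the fingers are on the 59 mm side. Lift.

```bash
python3 -m creep '[[[0,0,-0.3],0,-0.1],[[0,0,-1],0,-0.1],[[0,0,-2.5],0,-0.1],[[0,0,-5],0,-0.1],[[0,0,-8],0,-0.1],[[0,0,-11],0,-0.1],[[0,0,-13.5],0,-0.1],[[0,0,-13.5],0,-0.1]]'; python3 go.py .5199 .2442 .145 1.666
```

```text
time: 42.6
eef_pos: [0.4177, -0.1699, 0.1484]
tcp_rot: [3.139, 0.003, 2.015]
ft_force: [0.1, 0.2, -1.2]
gripper_width: 0.059
gripper_force: 30.0
shift cm [33.01 27.02  0.31] turn 0.349 or -2.793 j6 -0.89 t 42.6
```

```bash
python3 -m creep '[[[1.5,1.2,0],0.02,-0.1],[[4.5,3.7,0],0.05,-0.1],[[7.5,6.1,0],0.08,-0.1],[[10.5,8.6,0],0.11,-0.1],[[13.5,11,0],0.14,-0.1],[[16.5,13.5,0],0.17,-0.1],[[19.5,16,0],0.2,-0.1],[[22.5,18.4,0],0.23,-0.1],[[25.5,20.9,0],0.26,-0.1],[[28.5,23.3,0],0.3,-0.1],[[31,25.4,0.3],0.33,-0.1],[[32.4,26.5,0.3],0.345,-0.1],[[33.01,27.02,0.3],0.349,-0.1],[[33.01,27.02,0.3],0.349,-0.1],[[33.01,27.02,0.3],0.349,-0.1]]'; python3 go.py .5199 .2442 .0168 1.666; python3 - <<'E'
import cv2
from m import *
from plant import capture
for n in("top","scene"):cv2.imwrite(f"pics/{n}11.png",capture(n)[:,:,::-1])
im=cv2.imread("pics/scene11.png");g=cv2.cvtColor(im,cv2.COLOR_BGR2GRAY)
p=(.5199,.2442,.095);q=proj("scene",box(.0295,.032,.134,p)).round(1);print(q.tolist(),proj("scene",box(.0295,.032,.162,p)).round(1).tolist())
x0,y0=q.min(0).astype(int)-[8,16];x1,y1=q.max(0).astype(int)+[10,8]
k=10;o=cv2.resize(im[y0:y1,x0:x1],None,fx=k,fy=k,interpolation=cv2.INTER_NEAREST)
for b in(box(.0295,.032,.134,p),):cv2.polylines(o,[np.round((proj("scene",b)-[x0,y0]+.5)*k-.5).astype(int)],True,(0,255,0),1)
s=min(1,800/o.shape[1],600/o.shape[0]);cv2.imwrite("pics/v8.png",cv2.resize(o,None,fx=s,fy=s));print(x0,y0,o.shape,s)
E
```

```text
time: 44.48
eef_pos: [0.5191, 0.244, 0.1428]
tcp_rot: [-3.142, 0.0, 1.666]
ft_force: [0.5, -0.4, -1.5]
gripper_width: 0.059
gripper_force: 30.0
shift cm [ 0.02  0.08 12.6 ] turn -0.0 or 3.141 j6 0.3 t 44.48
[[273.6, 129.1], [284.7, 133.8], [269.3, 137.1], [258.4, 132.3]] [[273.3, 120.9], [284.5, 125.3], [269.1, 128.5], [258.0, 123.9]]
250 113 (320, 440, 3) 1
```

```bash
python3 -m creep '[[[0,0.05,2],0,-0.1],[[0,0.06,5],0,-0.1],[[0,0.06,7.5],0,-0.1],[[0,0.06,9.3],0,-0.1],[[0,0.06,10.5],0,-0.1],[[0,0.06,11.1],0,-0.1],[[0,0.06,11.5],0,-0.1],[[0,0.06,11.8],0,-0.1],[[0,0.06,12],0,-0.1],[[0,0.06,12.15],0,-0.1],[[0,0.06,12.3],0,-0.1],[[0,0.06,12.4],0,-0.1],[[0,0.06,12.4],0,-0.1]]'; python3 -m creep '[[[0,0,0.05],0,-0.1],[[0,0,0.1],0,-0.1],[[0,0,0.13],0,-0.1],[[0,0,0.13],0,-0.1]]'
```

```text
time: 46.2
eef_pos: [0.5197, 0.2447, 0.0188]
tcp_rot: [-3.141, -0.0, 1.666]
ft_force: [-1.3, 0.2, -1.1]
gripper_width: 0.0586
gripper_force: 30.0
time: 46.7
eef_pos: [0.5197, 0.2447, 0.0175]
tcp_rot: [-3.142, 0.0, 1.666]
ft_force: [0.7, 0.4, -0.2]
gripper_width: 0.059
gripper_force: 30.0
```

```bash
python3 -m creep '[[[0,0,0.03],0,-0.1],[[0,0,0.06],0,-0.1],[[0,0,0.08],0,-0.1],[[0,0,0.08],0,-0.1]]'
```

```text
time: 47.2
eef_pos: [0.5198, 0.2447, 0.0168]
tcp_rot: [-3.142, 0.0, 1.666]
ft_force: [-0.9, -0.3, 0.6]
gripper_width: 0.0588
gripper_force: 30.0
```

```bash
python3 -m creep '[[[0,0,0.03],0,-0.1],[[0,0,0.04],0,-0.1],[[0,0,0.04],0,-0.1]]'
```

```text
time: 47.58
eef_pos: [0.5198, 0.2447, 0.0168]
tcp_rot: [3.141, -0.0, 1.666]
ft_force: [-3.7, -1.3, 5.7]
gripper_width: 0.059
gripper_force: 30.0
```

```bash
python3 -m creep '[[[0,0,0],0,0.35],[[0,0,0],0,0.5],[[0,0,0],0,0.55],[[0,0,-1],0,0.55],[[0,0,-4],0,0.55],[[0,0,-8],0,0.6],[[0,0,-12],0,0.6],[[0,0,-13],0,0.6],[[0,0,-13],0,0.6]]'; python3 go.py .45 -.25 .17 1.666
```

```text
time: 48.7
eef_pos: [0.5199, 0.2447, 0.1468]
tcp_rot: [3.141, -0.0, 1.666]
ft_force: [-0.3, -0.6, -1.0]
gripper_width: 0.0745
gripper_force: 0.0
shift cm [-48.58 -11.65  -2.35] turn -0.0 or 3.141 j6 0.3 t 48.7
```

```bash
python3 -m creep '[[[-24,-5.8,-3],0,0.6],[[-48.6,-11.6,-3],0,0.6],[[-48.6,-11.6,-3],0,0.6],[[-48.6,-11.6,-3],0,0.6],[[-48.6,-11.6,-3],0,0.6],[[-48.6,-11.6,-3],0,0.6],[[-48.6,-11.6,-3],0,0.6],[[-48.6,-11.6,-3],0,0.6],[[-48.6,-11.6,-3],0,0.6],[[-48.6,-11.6,-3],0,0.6],[[-48.6,-11.6,-3],0,0.6],[[-48.6,-11.6,-3],0,0.6]]'; python3 - <<'E'
import cv2
from plant import capture
for n in("top","scene"):cv2.imwrite(f"pics/{n}12.png",capture(n)[:,:,::-1])
t=cv2.imread("pics/top12.png")[110:250,130:310];s=cv2.imread("pics/scene12.png")[120:220,230:330]
a=cv2.resize(t,(450,350),interpolation=cv2.INTER_CUBIC);b=cv2.resize(s,(350,350),interpolation=cv2.INTER_CUBIC)
z=lambda i,x0,y0,x1,y1,w,h:cv2.resize(i[y0:y1,x0:x1],(w,h),interpolation=cv2.INTER_CUBIC)
T=cv2.imread("pics/top12.png");S=cv2.imread("pics/scene12.png")
cv2.imwrite("pics/v9.png",cv2.vconcat([cv2.hconcat([z(T,130,160,300,245,600,300),z(T,230,110,330,160,200,300)]),cv2.hconcat([z(S,230,125,350,205,450,300),z(S,235,130,285,173,350,300)])]))
E
```

```text
time: 50.2
eef_pos: [0.4507, -0.2491, 0.1763]
tcp_rot: [3.142, -0.0, 1.668]
ft_force: [1.0, 0.3, 1.2]
gripper_width: 0.0747
gripper_force: 0.0
```

View pics/v9.png

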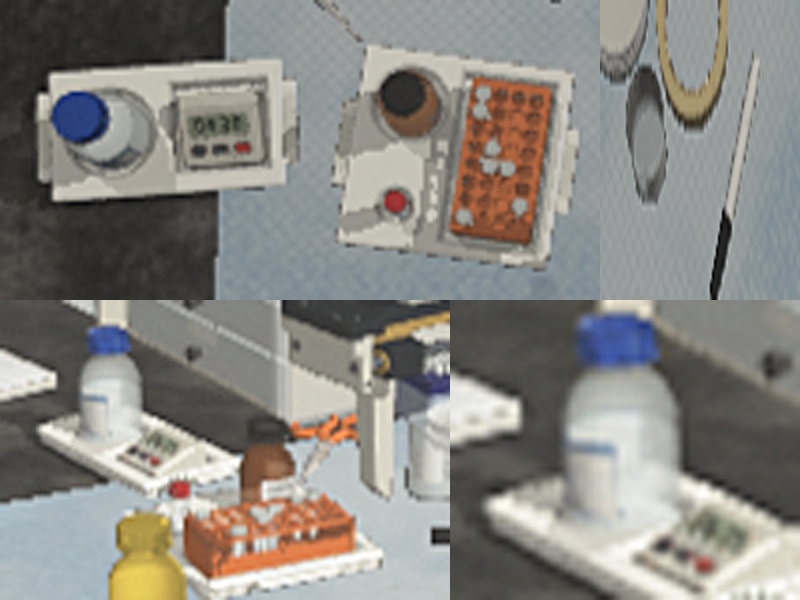

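All five items are seated in their pockets and upright. The timer at (220,130) lies square in its recess, and the beaker and marker look untouched. Handing in.

```bash
python3 -c "
from plant import robot
print(robot.hand_in())"
```

```text
the job is handed in; nothing more can be done
None
```

Both kits are made up and the job was handed in at about 50 s; the last images show all five items upright and seated in their places, and the beaker, marker and yellow bottles were never handled.

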